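# Fetch the specimen jar from behind the reagent bottles

## Task

The squat specimen jar stands hemmed in by three tall bottles on the wooden caddy: first clear all three bottles onto the steel side tray without moving the jar, then lift the jar out and set it in the middle of the round white tile while the bottles wait on the tray. Only then put every bottle back on the same mark of the caddy that it stood on at the start. Keep the bottles and the jar upright all the time, and leave the burner, the slide box and the wooden clamp alone.

Things in the scene. Friction and masses are not known exactly. Their poses are not given: they have to be found in the camera images.
- round_bottle_mid (a point): Round amber glass bottle with a paper label and a black cap: body 42 mm in diameter and straight-sided up to 80 mm above its foot, cap 27 mm in diameter, 104 mm tall in all. The point lies on its axis half-way up (52 mm above its foot); z points up.
- square_bottle_mid (a point): Square grey plastic bottle with a round white cap: body 38 x 38 mm, straight-sided up to 80 mm above its foot, cap 30 mm in diameter, 100 mm tall in all. The point lies on its axis half-way up (50 mm above its foot); x and y are square to its flat faces, z up.
- slim_bottle_mid (a point): Slim round white plastic bottle with a pointed dropper cap and a paper label: body 33 mm in diameter and straight-sided up to 78 mm above its foot, 108 mm tall in all. The point lies on its axis half-way up (54 mm above its foot); z up.
- jar_mid (a point): Squat round glass specimen jar with a wide aluminium lid (fixed on), 60 mm in diameter, 36 mm tall. The point lies on its axis half-way up (18 mm above its foot); z up.
- caddy: Fixed light wooden caddy, 190 (x) x 200 (y) mm, standing floor 8 mm above the bench with a 3 mm wide rim around it, 14 mm above the bench. The origin lies on the bench under its centre. Four flat black discs on its floor mark the places: the jar's at x 10, y 0 mm in its frame, the bottles' at (10, 57), (-47, 0) and (10, -57) mm. At the start each bottle stands on one of the three bottle marks (which one differs every time), within 2 mm of its middle.
- tray: Fixed open steel side tray, 250 (x) x 120 (y) mm, walls 4 mm thick and 12 mm high, floor 4 mm above the bench; empty at the start, to the left or the right of the caddy. The origin lies on the bench under its centre.
- tile: Fixed round white ceramic tile, 120 mm in diameter, 6 mm thick, on the other side of the caddy. The origin lies on the bench under its centre.
- burner: Bystander: round steel spirit burner, 72 mm in diameter, 87 mm tall, beyond the caddy. The origin lies under the centre of its foot.
- slide_box: Bystander: small open cardboard box of glass slides, 80 x 60 x 28 mm, beyond the caddy. The origin lies under the centre of its bottom.
- clamp: Bystander: flat wooden test-tube clamp, 170 mm long (x), 30 mm wide, 13 mm tall at its pivot, lying beyond the caddy. The origin lies under its middle.

How it is judged:
By the outcome, as a careful person would: the job done as asked, in the order asked, and still so for the second after the job is handed in, with the robot touching nothing.
It also fails if it takes over 144 s, if anything falls off the work surface, if the arm or the gripper's body presses on something with over 40 N, if the wrist force passes 120 N, or if a joint passes its speed limit or range.

## Robot

A 6-joint arm with a two-finger parallel gripper is mounted at the origin on the work surface. World frame = base frame: x ahead of the robot, y to its left, z up, the work surface at z = 0. Lengths are in mm, angles in rad, forces in N, time in s.
With the tool pointing down it reaches from about 375 to 750 mm from the base axis. Payload 9 kg.
Tool frame: the origin (TCP) lies between the finger pads; the fingertips stand 8 mm ahead of it and the grasp point (between the pads) lies 11 mm behind it; z points along the fingers, y is the line along which they close (so a half turn about z gives the same grasp; the last joint's range is limited). The gripper opens to 85 mm and grips with 20 to 120 N. Pads are 22 mm wide; open, the fingers measure 114 mm over their backs; the gripper's body (76 mm by 85 mm) begins 54 mm behind the grasp point. The pads swing forward as they close: fully open they stand 13 mm farther back than shut.
Start: joints at [-0.218, 0.104, 0.097, 1.564, 0, 1.353], TCP at [600.03, 0.003, 239.331] pointing down, gripper open.
Joint ranges: [-2.99, 2.99], [-0.84, 1.86], [-1.1, 1.16], [-1.84, 2.11], [-1.51, 1.56], [-3.14, 3.14]. Speed limits (rad/s): [2.22, 2.22, 2.57, 3.14, 3.14, 3.14].

## Interface

Orientations are given as [roll, pitch, yaw] about the fixed x, y, z axes, in that order (R = Rz(yaw) Ry(pitch) Rx(roll)).
In Python, from bench import env, optics gives the robot as it stands.
- The arm moves only by the tool apply_moves, never from a script. Its argument "moves" is a list of rows, each a list of 4 numbers: the shift along the tool's x, y, z scaled (see below), then the turn about the tool's z scaled (see below). In form: [[tx, ty, tz, turn], ...]. A call has exactly 5 rows; each row shifts and turns the commanded pose from where the row before left it, along the tool's axes as they then stand; what a row does not reach is not made up. The controller multiplies each number of a shift by 0.1 m and each number of a turn by 30 degrees. A row lasts 1/8 s, in which the tool goes at most 62.5 mm and 10.7 degrees, less where a joint would pass 70% of its speed; a pose out of reach is approached as far as the arm can. A call with a number of a shift or a turn outside -1 to 1 is refused whole. A call with a gripper value outside its range is refused whole. "jaw" is the closure, from 0 (fully open) to 1 (shut), set as the call begins (left out, the last holds). The fingers move at their own pace and stop on an object; "newtons" is the grip in N (left out, the last holds). Time passes only in rows, so rows that do not move let the fingers close, or fill a call up. It gives the time, the measured TCP pose, the force, the opening and the grip force at its end, in the units of the state.
- env.sense(): the state, without advancing time (a new reading comes with each control period).
- optics.capture(name): name is "scene" or "side" or "wrist"; returns (picture, depth): 480x640x3 uint8, red, green, blue; 480x640 float32, mm along the optical axis (not along the pixel's ray), 0 where there is no reading.
- optics.camera_model(name): a dict with "mtx" (3x3 intrinsics, pixels), "k1" (the pictures are not rectified: a ray, as slopes to the right and down, at radius r is drawn at 1 + k1 r^2 times it, then the intrinsics apply), "R" (3x3) and "t" (3): a world point X has camera coordinates R X + t; the wrist camera has in their place "hand_eye" (4x4, takes a point from camera to tool coordinates, whose origin is the TCP and whose axes are the flange's). Camera axes: x right, y down, z forward; pixel columns grow to the right and rows downward; lengths in mm; the calibration is good to about 2 mm. A picture is of the moment at which its call begins: read the wrist's pose just before it. camera_model takes no time and is no camera call.
- env.finish_job(): hands the job in; it is judged then, once.
The state is a dict: "time_s": time; "joint_pos": joint angles; "qd": joint speeds; "tau": joint torques, N m; "eef_pos": TCP position; "eef_rot": TCP orientation; "wrist_force": force on the tool from outside, world axes, zero at the start; "moment": the same for the moment, N m; "width": finger opening in mm; "grip_force": force on a finger pad.
Only numpy, scipy, OpenCV 4.12 (cv2) and the standard library are available. Lean on these libraries where they do the work, as an engineer would, in place of code of your own. Each camera call takes 0.05 s, during which the arm holds its last target. There are 200 camera calls.

## Working session

There is one attempt and no reset: what is moved stays moved. The work goes in short steps, Python scripts to look and compute and a tool call to move; the robot and the scene stay as the last step left them, time stands still between calls to the robot, and variables do not carry over. Pictures are saved under pics/ and viewed, at most 14 in all, crops included, and the job is handed in when it is done.

Besides the shell and the picture viewer there is one more tool, called after "Request:" as name(argument=value, ...), one argument or row to a line, values as JSON. apply_moves: Moves the arm, as the interface text tells. Shifts and turns lie within -1 to 1; 1 stands for 0.1 m of shift or 30 degrees of turn. Its arguments: {"type":"object","properties":{"moves":{"type":"array"},"jaw":{"type":"number"},"newtons":{"type":"number"}},"required":["moves"]}

```bash
mkdir -p pics; ls; cat > h.py <<'E'
import numpy as np,cv2
from bench import env,optics
from scipy.spatial.transform import Rotation as Ro
def cam(n):
    m=optics.camera_model(n)
    K=np.array(m["mtx"]);k1=m["k1"]
    if "hand_eye" in m:
        s=env.sense();T=np.eye(4);T[:3,:3]=Ro.from_euler('xyz',s["eef_rot"]).as_matrix();T[:3,3]=s["eef_pos"]
        W=T@np.array(m["hand_eye"])
    else:
        W=np.eye(4);R=np.array(m["R"]);W[:3,:3]=R.T;W[:3,3]=-R.T@np.array(m["t"])
    return K,k1,W
def cap(n):
    c=cam(n);p,d=optics.capture(n)
    return p,d,c
def cloud(d,c):
    K,k1,W=c
    v,u=np.mgrid[0:480,0:640]
    pts=np.stack([u.ravel(),v.ravel()],1).astype(float)[:,None]
    n=cv2.undistortPoints(pts,K,np.array([k1,0,0,0,0.]))[:,0]
    z=d.ravel();P=np.c_[n*z[:,None],z]@W[:3,:3].T+W[:3,3]
    P[z==0]=np.nan
    return P.reshape(480,640,3)
def px(u,v,zw,c):
    K,k1,W=c
    n=cv2.undistortPoints(np.array([[[u,v]]],float),K,np.array([k1,0,0,0,0.]))[0,0]
    r=W[:3,:3]@np.r_[n,1];return W[:3,3]+r*(zw-W[2,3])/r[2]
def save(n,p): cv2.imwrite("pics/"+n,p[...,::-1])
E
python3 - <<'E'
from h import *
print(env.sense())
for n in("scene","side","wrist"):
    p,d,c=cap(n);save(n+"0.png",p);np.savez("/tmp/"+n,p=p,d=d,K=c[0],k=c[1],W=c[2]);print(n,c)
E
```

```text
pics
{'time_s': 0.0, 'joint_pos': array([-2.17694997e-01,  1.04686896e-01,  9.64192625e-02,  1.56390099e+00,
       -1.70620128e-05,  1.35306537e+00]), 'qd': array([-3.31409196e-04,  5.32714063e-04,  2.46903126e-03,  6.69606390e-04,
       -2.54366112e-05, -1.20690218e-03]), 'tau': array([ 7.03431251e-04, -5.56934094e+01,  5.03644359e+01,  1.70058967e-02,
       -2.22691165e-04, -8.28643181e-07]), 'eef_pos': array([5.99657763e+02, 8.30794338e-02, 2.38502065e+02]), 'eef_rot': array([-3.14024907e+00, -2.79776169e-04,  1.57083211e+00]), 'wrist_force': array([ 0.62739729,  0.25341814, -0.30236181]), 'moment': array([ 0.01738037,  0.0328096 , -0.01979368]), 'grip_force': 0.0, 'width': 85.52457503488756}
scene (array([[482.04787716,   0.        , 312.04169271],
       [  0.        , 482.04787716, 242.30904337],
       [  0.        ,   0.        ,   1.        ]]), 0.04385627580822288, array([[ 2.51772068e-01,  6.19746742e-01, -7.43320121e-01,
         1.38497438e+03],
       [ 9.67785122e-01, -1.59904213e-01,  1.94480336e-01,
        -1.97371772e+02],
       [ 1.66853521e-03, -7.68338870e-0
[... 483 characters left out ...]
],
       [ 3.31122788e-03, -8.53640564e-01, -5.20852017e-01,
         5.23704709e+02],
       [ 0.00000000e+00,  0.00000000e+00,  0.00000000e+00,
         1.00000000e+00]]))
wrist (array([[352.63557908,   0.        , 323.76986875],
       [  0.        , 352.63557908, 236.73431056],
       [  0.        ,   0.        ,   1.        ]]), -0.03294327688637815, array([[ 9.99997746e-01, -1.47844454e-03, -1.52400447e-03,
         5.99932982e+02],
       [-1.84120724e-03, -9.61270092e-01, -2.75601924e-01,
         6.94901581e+01],
       [-1.05751775e-03,  2.75604109e-01, -9.61270647e-01,
         3.73632987e+02],
       [ 0.00000000e+00,  0.00000000e+00,  0.00000000e+00,
         1.00000000e+00]]))
```

View pics/scene0.png

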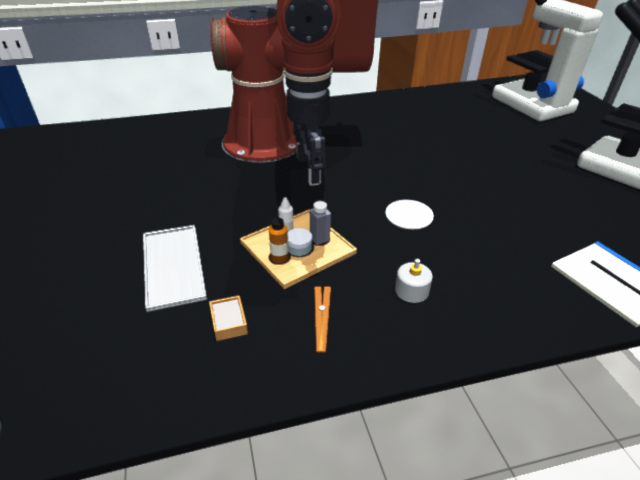

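View pics/wrist0.png

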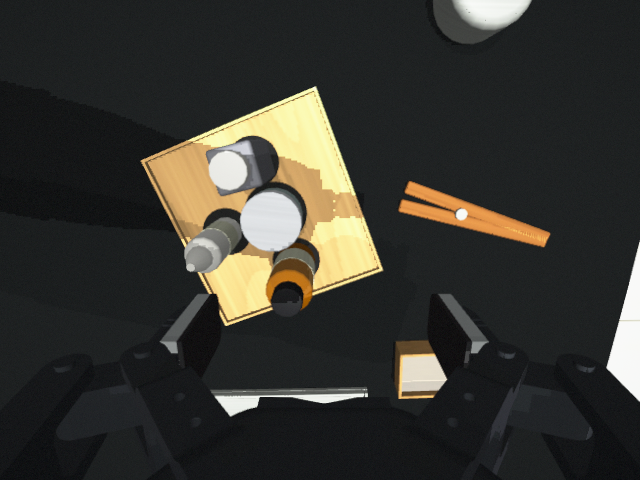

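The scene shows the caddy, with the tray to robot's right (scene px 173,266) and the tile to its left (409,214). The wrist view shows the caddy corners at (142,161), (316,87), (383,269), (225,325). The square bottle is at the far-left mark, the slim one at the robot-side mark and the round one at the right mark.

```bash
cat > m.py <<'E'
from h import *
def ld(n):
    a=np.load("/tmp/%s.npz"%n);c=(a["K"],float(a["k"]),a["W"]);return a["p"],a["d"],c
p,d,c=ld("wrist")
C=np.array([px(u,v,14,c) for u,v in[(142,161),(316,87),(383,269),(225,325)]])[:,:2]
print(C.round(1),C.mean(0),np.linalg.norm(np.roll(C,-1,0)-C,axis=1))
for e in np.roll(C,-1,0)-C: print(np.degrees(np.arctan2(e[1],e[0])))
P=cloud(d,c)
ext=lambda Q:[Q.min(0).round(1),Q.max(0).round(1),np.median(Q,0).round(1)]
for n in("wrist","scene","side"):
    p,d,c=ld(n);P=cloud(d,c);m=np.hypot(P[...,0]-C[:,0].mean(),P[...,1]-C[:,1].mean())<120
    for lo,hi in((38,49),(82,130)):
        mm=(m&(P[...,2]>lo)&(P[...,2]<hi)).astype(np.uint8)
        k,l,st,_=cv2.connectedComponentsWithStats(mm)
        for i in range(1,k):
            if st[i,4]>25:
                Q=P[l==i];t=Q[:,2].max();print(n,lo,st[i,4],ext(Q), 'top',Q[Q[:,2]>t-4].mean(0).round(1))
    # tile & tray
    br=p.min(2)>120
    for nm,yy in(("tile",(100,400)),("tray",(-400,-100))):
        mm=(br&(P[...,1]>yy[0])&(P[...,1]<yy[1])&(P[...,2]<16)&(P[...,2]>0)&(P[...,0]>250)&(P[...,0]<850)).astype(np.uint8)
        k,l,st,_=cv2.connectedComponentsWithStats(mm)
        for i in range(1,k):
            if st[i,4]>150:
                Q=P[l==i].astype(np.float32);print(n,nm,st[i],ext(Q),cv2.minAreaRect(Q[:,:2].copy()))
E
python3 m.py
```

```text
[[ 415.9   46.2]
 [ 592.2  114.5]
 [ 663.9  -70.3]
 [ 485.7 -139. ]] [539.43682539 -12.13564273] [189.07104745 198.24179451 190.98619668 197.88372569]
21.171296635199152
-68.81264295368936
-158.9387419230599
110.63296277335839
wrist 38 80 [array([541.3,  32.4,  38. ]), array([549.8,  66.1,  49. ]), array([545.5,  50.2,  43.2])] top [545.7  49.6  47.2]
wrist 38 2935 [array([518.6, -38.8,  38. ]), array([577.5,  19.6,  46.8]), array([548.2,  -8.6,  44.3])] top [548.   -9.2  44.4]
wrist 38 135 [array([487. , -35.9,  38. ]), array([511.5, -11.7,  49. ]), array([507. , -16.7,  43.4])] top [504.8 -19.3  47.2]
wrist 38 144 [array([550.9, -62.8,  38. ]), array([589.5, -39.6,  49. ]), array([573.8, -42.7,  43.7])] top [572.  -43.8  47.2]
wrist 82 2273 [array([506.3,  23.1,  82.1]), array([549.9,  66.6, 110.5]), array([532. ,  46.7, 106.8])] top [528.1  45.3 108.3]
wrist 82 1186 [array([479.3, -44. ,  82. ]), array([512.1, -12.1, 117.7]), array([500.1, -23.8,  93.5])] top [495.6 -27.9 116. ]
wrist 82 1840 [array([547.6, -78.7,  82.1]), array([589.1, -40. , 114.5]), array([569.9, -54. ,  99. ])
[... 3116 characters left out ...]
 467 [array([505.3,  24.9,  82.1]), array([545.7,  70.2, 109.3]), array([521.6,  55.6,  92.4])] top [526.9  47.8 107.3]
side tile [ 220  357   87   69 4560] [array([4.232e+02, 2.371e+02, 2.000e-01], dtype=float32), array([546.2, 356.8,   8.5], dtype=float32), array([479.7, 300.9,   5.2], dtype=float32)] ((483.64141845703125, 296.9595642089844), (119.12553405761719, 120.23609924316406), 63.525421142578125)
side tray [ 364  192  123   52 2663] [array([ 4.036e+02, -3.749e+02,  4.000e-01], dtype=float32), array([ 666.2, -231.9,   14.5], dtype=float32), array([ 522.2, -299.6,    4.2], dtype=float32)] ((534.2750244140625, -301.8328552246094), (260.5283203125, 139.0498809814453), 1.651215672492981)
```

Request:
apply_moves(
  moves=[
    [0,0,0.3,-0.353],
    [0,0,0.3,-0.353],
    [-0.23,-0.255,0,0],
    [-0.23,-0.255,0,0],
    [0,0,0,0],
  ],
  jaw=0,
  newtons=40,
)

```text
time_s: 0.78
eef_pos: [568.3, -62.9, 179.0]
eef_rot: [-3.141, -0.0, 1.938]
wrist_force: [-0.9, 0.3, 0.4]
width: 85.6
grip_force: 0.0
```

```bash
cat > go.py <<'E'
import sys
from h import *
# usage: go.py x y z yawdeg : remaining move in scaled tool units
s=env.sense();e=s["eef_pos"];r=Ro.from_euler('xyz',s["eef_rot"]).as_matrix();yaw=np.degrees(np.arctan2(r[1,0],r[0,0]))
print("t",round(s["time_s"],2),"tcp",e.round(1),"yaw",round(yaw,1),"w",round(s["width"],1),"g",round(s["grip_force"],1),"F",s["wrist_force"].round(1),"j",s["joint_pos"].round(2))
if len(sys.argv)>4:
    x,y,z,a=map(float,sys.argv[1:5]);A=np.radians(a)
    D=np.array([x,y,z])-e
    print("turn %.3f  after turn: tx %.3f ty %.3f tz %.3f"%((yaw-a+180)%360/30-6,(D[0]*np.cos(A)+D[1]*np.sin(A))/100,(D[0]*np.sin(A)-D[1]*np.cos(A))/100,-D[2]/100))
E
python3 go.py 569 -61 57 111.2
python3 - <<'E'
from m import *
E
python3 - <<'E'
from h import *
a=np.load("/tmp/scene.npz");c=(a["K"],float(a["k"]),a["W"])
C=np.array([px(u,v,12,c) for u,v in[(143,235),(194,227),(205,296),(147,306)]]);print(C.round(0),C.mean(0))
p,d,c=cap("wrist");save("w1.png",p)
E
```

```text
t 0.78 tcp [568.3 -62.9 179. ] yaw 111.0 w 85.6 g 0.0 F [-0.9  0.3  0.4] j [-0.34  0.02 -0.1   1.45 -0.    0.86]
turn -0.005  after turn: tx 0.015 ty 0.013 tz 1.220
[[ 415.9   46.2]
 [ 592.2  114.5]
 [ 663.9  -70.3]
 [ 485.7 -139. ]] [539.43682539 -12.13564273] [189.07104745 198.24179451 190.98619668 197.88372569]
21.171296635199152
-68.81264295368936
-158.9387419230599
110.63296277335839
wrist 38 80 [array([541.3,  32.4,  38. ]), array([549.8,  66.1,  49. ]), array([545.5,  50.2,  43.2])] top [545.7  49.6  47.2]
wrist 38 2935 [array([518.6, -38.8,  38. ]), array([577.5,  19.6,  46.8]), array([548.2,  -8.6,  44.3])] top [548.   -9.2  44.4]
wrist 38 135 [array([487. , -35.9,  38. ]), array([511.5, -11.7,  49. ]), array([507. , -16.7,  43.4])] top [504.8 -19.3  47.2]
wrist 38 144 [array([550.9, -62.8,  38. ]), array([589.5, -39.6,  49. ]), array([573.8, -42.7,  43.7])] top [572.  -43.8  47.2]
wrist 82 2273 [array([506.3,  23.1,  82.1]), array([549.9,  66.6, 110.5]), array([532. ,  46.7, 106.8])] top [528.1  45.3 108.3]
wrist 82 1186 [array([479.3, -44. ,  82. ]), array([512.1, -12.1, 1
[... 3410 characters left out ...]
 [ 220  357   87   69 4560] [array([4.232e+02, 2.371e+02, 2.000e-01], dtype=float32), array([546.2, 356.8,   8.5], dtype=float32), array([479.7, 300.9,   5.2], dtype=float32)] ((483.64141845703125, 296.9595642089844), (119.12553405761719, 120.23609924316406), 63.525421142578125)
side tray [ 364  192  123   52 2663] [array([ 4.036e+02, -3.749e+02,  4.000e-01], dtype=float32), array([ 666.2, -231.9,   14.5], dtype=float32), array([ 522.2, -299.6,    4.2], dtype=float32)] ((534.2750244140625, -301.8328552246094), (260.5283203125, 139.0498809814453), 1.651215672492981)
[[ 413. -360.   12.]
 [ 412. -241.   12.]
 [ 653. -235.   12.]
 [ 652. -350.   12.]] [ 532.70807869 -296.53181836   12.        ]
```

View pics/w1.png

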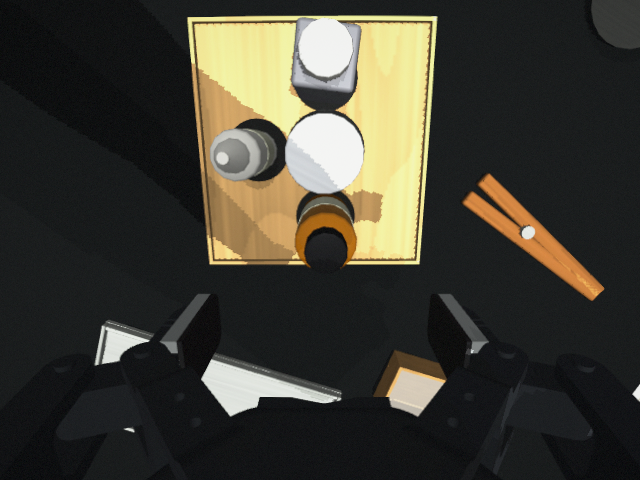

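The caddy now lies square to the hand. The round bottle (325,235) is on the hand's midline, the square one is at (327,55) and slightly turned, and the slim one is at (245,153).

Request:
apply_moves(
  moves=[
    [0.015,0.01,0.3,0],
    [0,0,0.3,0],
    [0,0,0.3,0],
    [0,0,0.32,0],
    [0,0,0,0],
  ],
)

```text
time_s: 1.45
eef_pos: [567.8, -58.1, 54.8]
eef_rot: [-3.138, -0.003, 1.941]
wrist_force: [-0.0, 0.5, 0.1]
width: 85.5
grip_force: 0.0
```

Request:
apply_moves(
  moves=[
    [0,0,0,0],
    [0,0,0,0],
    [0,0,0,0],
    [0,0,0,0],
    [0,0,0,0],
  ],
  jaw=1,
  newtons=40,
)

```text
time_s: 2.08
eef_pos: [570.5, -59.9, 59.0]
eef_rot: [3.14, 0.002, 1.94]
wrist_force: [-0.8, 0.4, 7.1]
width: 41.3
grip_force: 40.3
```

Request:
apply_moves(
  moves=[
    [0,0,-0.1,0],
    [0,0,-0.3,0],
    [0,0,-0.4,0],
    [0,0,-0.4,0],
    [0,0,-0.2,0],
  ],
)

```text
time_s: 2.7
eef_pos: [570.3, -59.8, 200.1]
eef_rot: [3.139, 0.002, 1.94]
wrist_force: [0.2, -0.1, -2.1]
width: 41.2
grip_force: 40.9
```

Request:
apply_moves(
  moves=[
    [-0.4,-0.1,0,0],
    [-0.5,-0.1,0,0],
    [-0.5,-0.1,0,0],
    [-0.5,-0.1,0,0],
    [-0.46,-0.1,0,0],
  ],
)

```text
time_s: 3.32
eef_pos: [607.9, -299.3, 196.3]
eef_rot: [-3.141, -0.001, 1.94]
wrist_force: [0.2, -0.1, -1.9]
width: 41.4
grip_force: 40.8
```

```bash
python3 go.py 608 -298 54.3 111.2
python3 - <<'E'
from h import *
p,d,c=cap("side");save("s1.png",np.hstack([p[80:400,100:600]]))
E
```

```text
t 3.33 tcp [ 607.9 -299.3  196.3] yaw 111.2 w 41.4 g 40.8 F [ 0.2 -0.1 -1.9] j [-0.65  0.34  0.29  1.52  0.    0.55]
turn -0.001  after turn: tx 0.011 ty 0.006 tz 1.420
```

View pics/s1.png

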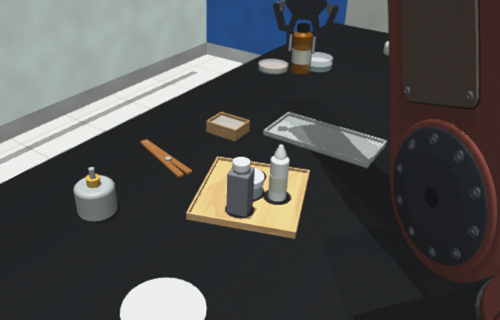

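The round bottle hangs upright in the grip (crop 302,48), and the jar and other two bottles are undisturbed. Lowering it onto the tray.

Request:
apply_moves(
  moves=[
    [0,0,0.4,0],
    [0,0,0.4,0],
    [0,0,0.4,0],
    [0,0,0.2,0],
    [0,0,0.03,0],
  ],
)

```text
time_s: 4.0
eef_pos: [607.6, -297.6, 53.7]
eef_rot: [-3.141, -0.001, 1.94]
wrist_force: [0.1, -1.0, -2.5]
width: 41.2
grip_force: 40.5
```

Request:
apply_moves(
  moves=[
    [0,0,0,0],
    [0,0,0,0],
    [0,0,0,0],
    [0,0,0,0],
    [0,0,0,0],
  ],
)

```text
time_s: 4.62
eef_pos: [608.2, -297.7, 54.4]
eef_rot: [3.141, 0.0, 1.94]
wrist_force: [0.1, 0.5, -1.8]
width: 40.7
grip_force: 40.5
```

Request:
apply_moves(
  moves=[
    [0,0,0.005,0],
    [0,0,0.005,0],
    [0,0,0,0],
    [0,0,0,0],
    [0,0,0,0],
  ],
)

```text
time_s: 5.25
eef_pos: [608.2, -297.7, 53.4]
eef_rot: [3.141, 0.0, 1.94]
wrist_force: [-0.6, -0.1, 0.0]
width: 41.0
grip_force: 40.6
```

Request:
apply_moves(
  moves=[
    [0,0,0,0],
    [0,0,0,0],
    [0,0,0,0],
    [0,0,0,0],
    [0,0,0,0],
  ],
  jaw=0.2,
)

```text
time_s: 5.88
eef_pos: [608.1, -297.7, 53.3]
eef_rot: [3.142, 0.0, 1.94]
wrist_force: [-0.2, 0.5, 1.0]
width: 68.3
grip_force: 0.0
```

Request:
apply_moves(
  moves=[
    [0,0,-0.2,0],
    [0,0,-0.3,0],
    [0,0,-0.4,0],
    [0,0,-0.4,0],
    [0,0,-0.1,0],
  ],
)

```text
time_s: 6.5
eef_pos: [609.4, -298.7, 198.7]
eef_rot: [3.138, 0.005, 1.94]
wrist_force: [0.3, 0.2, -0.1]
width: 68.4
grip_force: 0.0
```

Request:
apply_moves(
  moves=[
    [0.58,-0.02,0,0],
    [0.58,-0.02,0,0],
    [0.58,-0.02,0,0],
    [0.58,-0.02,0,0],
    [0.58,0,0,0],
  ],
)

```text
time_s: 7.12
eef_pos: [494.8, -28.6, 193.6]
eef_rot: [3.141, 0.0, 1.94]
wrist_force: [0.0, -0.2, 0.4]
width: 68.3
grip_force: 0.0
```

Request:
apply_moves(
  moves=[
    [0,0,0,-0.33],
    [0,0,0,-0.33],
    [0,0,0,-0.33],
    [0,0,0,-0.33],
    [0,0,0,-0.33],
  ],
  jaw=0.2,
)

```text
time_s: 7.75
eef_pos: [495.7, -30.1, 193.6]
eef_rot: [-3.142, 0.0, 2.81]
wrist_force: [-0.5, -0.3, 0.8]
width: 68.4
grip_force: 0.0
```

Request:
apply_moves(
  moves=[
    [0,0,0,-0.33],
    [0,0,0,-0.33],
    [0,0,0,-0.33],
    [0,0,0,-0.33],
    [0,0,0,0],
  ],
)

```text
time_s: 8.38
eef_pos: [495.8, -30.1, 193.6]
eef_rot: [-3.141, 0.0, -2.789]
wrist_force: [-0.7, -0.1, 0.4]
width: 68.2
grip_force: 0.0
```

```bash
python3 go.py 495.6 -28.5 57 201.2
python3 - <<'E'
from h import *
p,d,c=cap("wrist");save("w2.png",p)
E
```

```text
t 8.38 tcp [495.8 -30.1 193.6] yaw -159.8 w 68.2 g 0.0 F [-0.7 -0.1  0.4] j [-0.32 -0.22 -0.3   1.49 -0.   -0.68]
turn -0.033  after turn: tx -0.004 ty 0.016 tz 1.366
```

View pics/w2.png

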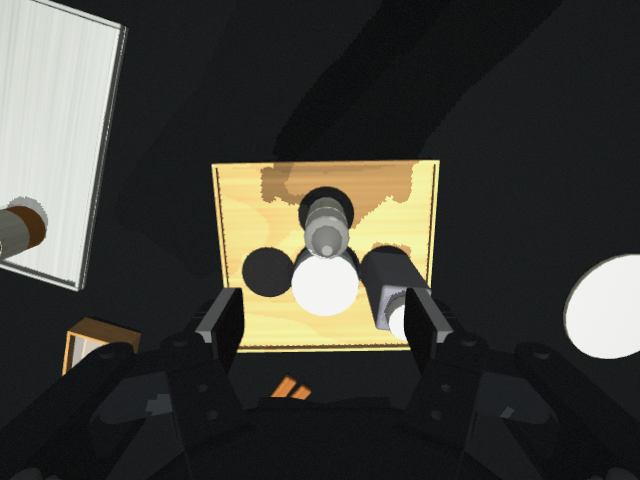

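The slim bottle (327,215) is on the hand's midline, the vacated round mark is at (268,272) and the jar at (325,283).

Request:
apply_moves(
  moves=[
    [0,0.015,0.4,-0.03],
    [0,0,0.4,0],
    [0,0,0.36,0],
    [0,0,0.2,0],
    [0,0,0,0],
  ],
)

```text
time_s: 9.05
eef_pos: [494.1, -28.3, 55.9]
eef_rot: [3.14, -0.002, -2.775]
wrist_force: [0.9, -0.0, 0.4]
width: 68.5
grip_force: 0.0
```

Request:
apply_moves(
  moves=[
    [0,0,0,0],
    [0,0,0,0],
    [0,0,0,0],
    [0,0,0,0],
    [0,0,0,0],
  ],
  jaw=1,
)

```text
time_s: 9.68
eef_pos: [496.3, -29.0, 58.7]
eef_rot: [-3.14, 0.002, -2.772]
wrist_force: [-0.8, 0.7, 6.5]
width: 31.9
grip_force: 39.6
```

Request:
apply_moves(
  moves=[
    [0,0,-0.1,0],
    [0,0,-0.3,0],
    [0,0,-0.4,0],
    [0,0,-0.4,0],
    [0,0,-0.2,0],
  ],
)

```text
time_s: 10.3
eef_pos: [496.1, -29.0, 199.9]
eef_rot: [-3.14, 0.002, -2.772]
wrist_force: [0.3, -0.4, -1.2]
width: 31.8
grip_force: 39.9
```

```bash
python3 go.py 528 -298 53.3 201.2
```

```text
t 10.3 tcp [496.1 -29.  199.9] yaw -158.8 w 31.8 g 39.9 F [ 0.3 -0.4 -1.2] j [-0.32 -0.22 -0.29  1.5   0.   -0.69]
turn -0.001  after turn: tx 0.675 ty -2.623 tz 1.466
```

Request:
apply_moves(
  moves=[
    [0.135,-0.45,0,0],
    [0.135,-0.55,0,0],
    [0.135,-0.55,0,0],
    [0.135,-0.55,0,0],
    [0.135,-0.52,0,0],
  ],
)

```text
time_s: 10.92
eef_pos: [526.8, -299.2, 196.5]
eef_rot: [3.141, -0.0, -2.772]
wrist_force: [0.6, -0.8, 0.2]
width: 31.8
grip_force: 40.0
```

Request:
apply_moves(
  moves=[
    [0,0,0.4,0],
    [0,0,0.4,0],
    [0,0,0.4,0],
    [0,0,0.2,0],
    [0,0,0.02,0],
  ],
)

```text
time_s: 11.55
eef_pos: [526.8, -297.0, 54.7]
eef_rot: [3.14, -0.0, -2.772]
wrist_force: [-0.2, -0.0, -0.2]
width: 31.8
grip_force: 41.1
```

Request:
apply_moves(
  moves=[
    [0,0,0,0],
    [0,0,0.01,0],
    [0,0,0.01,0],
    [0,0,0,0],
    [0,0,0,0],
  ],
)

```text
time_s: 12.18
eef_pos: [527.3, -297.6, 53.6]
eef_rot: [-3.141, 0.0, -2.772]
wrist_force: [-0.7, 0.6, 1.5]
width: 32.0
grip_force: 41.3
```

Request:
apply_moves(
  moves=[
    [0,0,0,0],
    [0,0,0,0],
    [0,0,0,0],
    [0,0,0,0],
    [0,0,0,0],
  ],
  jaw=0.2,
)

```text
time_s: 12.8
eef_pos: [527.1, -297.4, 53.3]
eef_rot: [-3.142, 0.0, -2.772]
wrist_force: [-0.7, -0.7, 0.9]
width: 67.9
grip_force: 0.0
```

Request:
apply_moves(
  moves=[
    [0,0,-0.2,0],
    [0,0,-0.3,0],
    [0,0,-0.4,0],
    [0,0,-0.4,0],
    [0,0,-0.1,0],
  ],
)

```text
time_s: 13.42
eef_pos: [528.3, -298.5, 198.2]
eef_rot: [-3.136, 0.003, -2.772]
wrist_force: [-0.1, -0.4, -0.3]
width: 68.6
grip_force: 0.0
```

Request:
apply_moves(
  moves=[
    [-0.208,0.533,0,0],
    [-0.208,0.533,0,0],
    [-0.208,0.533,0,0],
    [-0.208,0.533,0,0],
    [-0.208,0.533,0,0],
  ],
)

```text
time_s: 14.05
eef_pos: [527.4, -9.6, 193.7]
eef_rot: [-3.141, 0.0, -2.772]
wrist_force: [1.1, 0.9, -0.4]
width: 68.4
grip_force: 0.0
```

Request:
apply_moves(
  moves=[
    [-0.208,0.533,0,0.334],
    [0,0,0,0.334],
    [0,0,0,0.334],
    [0,0,0,0.334],
    [0,0,0,0.334],
  ],
)

```text
time_s: 14.68
eef_pos: [527.8, 44.1, 193.6]
eef_rot: [3.142, 0.0, 2.637]
wrist_force: [0.2, -0.9, -0.2]
width: 68.1
grip_force: 0.0
```

Request:
apply_moves(
  moves=[
    [0,0,0,0.334],
    [0,0,0,0.334],
    [0,0,0,0.334],
    [0,0,0,0.334],
    [0,0,0,0],
  ],
)

```text
time_s: 15.3
eef_pos: [527.9, 44.0, 193.5]
eef_rot: [-3.142, -0.0, 1.944]
wrist_force: [-0.7, 0.5, -0.5]
width: 68.6
grip_force: 0.0
```

```bash
python3 go.py 528.1 45.3 57 111.2
python3 - <<'E'
from h import *
p,d,c=cap("wrist");save("w3.png",p)
E
```

```text
t 15.3 tcp [527.9  44.  193.5] yaw 111.4 w 68.6 g 0.0 F [-0.7  0.5 -0.5] j [-0.16 -0.12 -0.2   1.48 -0.    1.03]
turn 0.006  after turn: tx 0.011 ty 0.007 tz 1.365
```

View pics/w3.png

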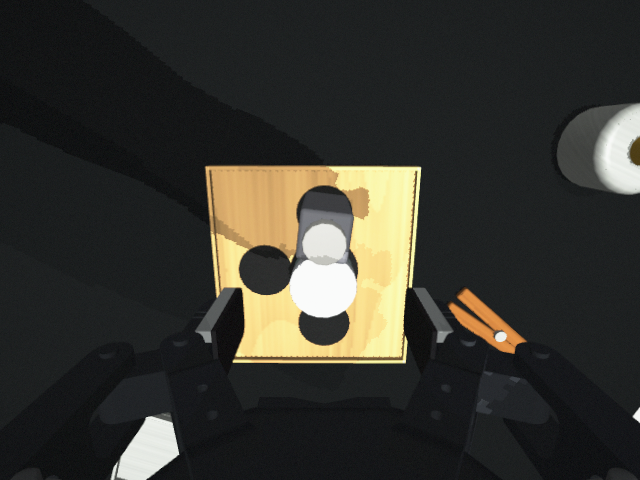

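The square bottle (325,235) is on the midline with its near edge running from (305,208) to (353,212), i.e. turned about 5° clockwise. I'll align the hand to its faces.

Request:
apply_moves(
  moves=[
    [0.01,0.0,0.4,0.16],
    [0,0,0.4,0],
    [0,0,0.36,0],
    [0,0,0.2,0],
    [0,0,0,0],
  ],
)

```text
time_s: 15.98
eef_pos: [526.3, 45.2, 55.8]
eef_rot: [-3.139, -0.001, 1.862]
wrist_force: [-0.6, -0.2, -0.5]
width: 68.3
grip_force: 0.0
```

Request:
apply_moves(
  moves=[
    [0,0,0,0],
    [0,0,0,0],
    [0,0,0,0],
    [0,0,0,0],
    [0,0,0,0],
  ],
  jaw=1,
)

```text
time_s: 16.6
eef_pos: [528.7, 44.7, 58.9]
eef_rot: [3.139, 0.001, 1.86]
wrist_force: [-1.2, -1.0, 6.5]
width: 37.9
grip_force: 40.2
```

Request:
apply_moves(
  moves=[
    [0,0,-0.1,0],
    [0,0,-0.3,0],
    [0,0,-0.4,0],
    [0,0,-0.4,0],
    [0,0,-0.2,0],
  ],
)

```text
time_s: 17.23
eef_pos: [528.5, 44.8, 200.1]
eef_rot: [3.139, 0.001, 1.859]
wrist_force: [0.5, -0.0, -1.9]
width: 37.8
grip_force: 40.2
```

```bash
python3 go.py 448 -298 53.3 106.4
```

```text
t 17.23 tcp [528.5  44.8 200.1] yaw 106.5 w 37.8 g 40.2 F [ 0.5 -0.  -1.9] j [-0.16 -0.12 -0.19  1.49  0.    1.12]
turn 0.004  after turn: tx -3.062 ty -1.740 tz 1.468
```

Request:
apply_moves(
  moves=[
    [-0.42,-0.24,0,0],
    [-0.42,-0.24,0,0],
    [-0.42,-0.24,0,0],
    [-0.42,-0.24,0,0],
    [-0.42,-0.24,0,0],
  ],
)

```text
time_s: 17.85
eef_pos: [471.5, -191.8, 196.7]
eef_rot: [-3.141, -0.001, 1.859]
wrist_force: [0.7, -0.6, -1.1]
width: 37.3
grip_force: 40.4
```

Request:
apply_moves(
  moves=[
    [-0.48,-0.27,0,0],
    [-0.48,-0.27,0,0],
    [0,0,0.1,0],
    [0,0,0.4,0],
    [0,0,0.4,0],
  ],
)

```text
time_s: 18.48
eef_pos: [447.8, -297.2, 105.7]
eef_rot: [3.141, -0.001, 1.859]
wrist_force: [-0.4, 0.8, -1.8]
width: 37.7
grip_force: 40.5
```

Request:
apply_moves(
  moves=[
    [0,0,0.3,0],
    [0,0,0.2,0],
    [0,0,0.02,0],
    [0,0,0.01,0],
    [0,0,0.01,0],
  ],
)

```text
time_s: 19.1
eef_pos: [448.0, -297.7, 53.5]
eef_rot: [3.141, 0.0, 1.86]
wrist_force: [0.6, 0.2, 4.9]
width: 37.7
grip_force: 41.0
```

Request:
apply_moves(
  moves=[
    [0,0,0,0],
    [0,0,0,0],
    [0,0,0,0],
    [0,0,0,0],
    [0,0,0,0],
  ],
)

```text
time_s: 19.73
eef_pos: [448.0, -298.0, 53.5]
eef_rot: [3.141, 0.0, 1.859]
wrist_force: [0.2, 0.6, 1.4]
width: 37.7
grip_force: 40.4
```

Request:
apply_moves(
  moves=[
    [0,0,0,0],
    [0,0,0,0],
    [0,0,0,0],
    [0,0,0,0],
    [0,0,0,0],
  ],
  jaw=0.2,
)

```text
time_s: 20.35
eef_pos: [447.9, -297.9, 53.3]
eef_rot: [3.142, 0.0, 1.859]
wrist_force: [-0.3, -0.9, 0.2]
width: 68.4
grip_force: 0.0
```

Request:
apply_moves(
  moves=[
    [0,0,-0.2,0],
    [0,0,-0.3,0],
    [0,0,-0.4,0],
    [0,0,-0.4,0],
    [0,0,-0.1,0],
  ],
)

```text
time_s: 20.98
eef_pos: [448.8, -298.8, 196.4]
eef_rot: [3.14, 0.004, 1.859]
wrist_force: [-0.1, 0.5, 0.3]
width: 68.3
grip_force: 0.0
```

Request:
apply_moves(
  moves=[
    [0.415,0.297,0,0],
    [0.415,0.297,0,0],
    [0.415,0.297,0,0],
    [0.415,0.297,0,0],
    [0.415,0.297,0,0],
  ],
  jaw=0,
)

```text
time_s: 21.6
eef_pos: [531.3, -55.0, 192.5]
eef_rot: [-3.141, -0.0, 1.859]
wrist_force: [0.5, -0.3, 0.4]
width: 85.5
grip_force: 0.0
```

Request:
apply_moves(
  moves=[
    [0.415,0.297,0,0],
    [0,0,0.4,0],
    [0,0,0.4,0],
    [0,0,0,0],
    [0,0,0,0],
  ],
)

```text
time_s: 22.22
eef_pos: [548.3, -8.7, 114.5]
eef_rot: [3.141, 0.0, 1.859]
wrist_force: [0.5, 0.5, 1.2]
width: 85.3
grip_force: 0.0
```

```bash
python3 go.py 548.4 -8.7 22 106.4
python3 - <<'E'
from h import *
p,d,c=cap("wrist");P=cloud(d,c)
m=(P[...,2]>40)&(P[...,2]<50)&(np.hypot(P[...,0]-548,P[...,1]+9)<45)
Q=P[m].astype(np.float32);print(len(Q),cv2.minEnclosingCircle(Q[:,:2].copy()),np.median(Q,0))
q,_,_=cap("side")
save("w4.png",np.hstack([cv2.resize(p,(400,300)),q[80:380,180:580]]))
E
```

```text
t 22.23 tcp [548.3  -8.7 114.5] yaw 106.5 w 85.3 g 0.0 F [0.5 0.5 1.2] j [-0.25 -0.04 -0.28  1.33  0.    1.03]
turn 0.004  after turn: tx 0.000 ty 0.001 tz 0.925
6908 ((547.5654907226562, -10.36242389678955), 30.086362838745117) [547.30273   -8.5147    44.387882]
```

View pics/w4.png

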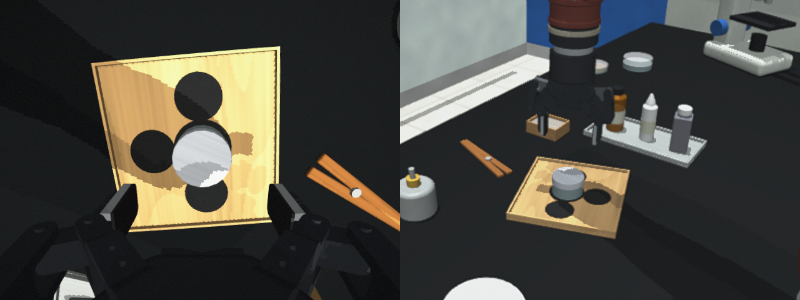

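The bottles stand upright on the tray (crop 620-685, 125) and the jar is centred between the fingers at (201,158) in the left half.

Request:
apply_moves(
  moves=[
    [-0.01,0,0.3,0],
    [0,0,0.3,0],
    [0,0,0.22,0],
    [0,0,0.1,0],
    [0,0,0,0],
  ],
)

```text
time_s: 22.95
eef_pos: [548.5, -9.6, 21.9]
eef_rot: [3.141, 0.0, 1.859]
wrist_force: [0.1, -0.0, 0.8]
width: 85.4
grip_force: 0.0
```

Request:
apply_moves(
  moves=[
    [0,0,0,0],
    [0,0,0,0],
    [0,0,0,0],
    [0,0,0,0],
    [0,0,0,0],
  ],
  jaw=1,
)

```text
time_s: 23.58
eef_pos: [549.2, -9.7, 23.0]
eef_rot: [3.14, 0.001, 1.859]
wrist_force: [-1.4, 0.3, 5.5]
width: 58.9
grip_force: 43.0
```

Request:
apply_moves(
  moves=[
    [0,0,-0.05,0],
    [0,0,-0.15,0],
    [0,0,-0.3,0],
    [0,0,-0.3,0],
    [0,0,0,0],
  ],
)

```text
time_s: 24.2
eef_pos: [550.2, -10.0, 104.8]
eef_rot: [3.137, 0.003, 1.859]
wrist_force: [0.4, -0.0, -1.4]
width: 58.5
grip_force: 43.6
```

```bash
python3 go.py 482 297 20 106.4
python3 - <<'E'
from h import *
a=np.load("/tmp/side.npz");p=a["p"];c=(a["K"],float(a["k"]),a["W"])
for n in("scene","side"):
    a=np.load("/tmp/%s.npz"%n);p=a["p"];c=(a["K"],float(a["k"]),a["W"]);P=cloud(a["d"],c)
    m=((p.min(2)>150)&(np.hypot(P[...,0]-482,P[...,1]-297)<85)).astype(np.uint8)
    k,l,st,ct=cv2.connectedComponentsWithStats(m);i=1+st[1:,4].argmax()
    cn=max(cv2.findContours((l==i).astype(np.uint8),0,1)[0],key=len)[:,0]
    Q=np.array([px(u,v,6,c)[:2] for u,v in cn],np.float32);print(n,cv2.fitEllipse(Q),cv2.minEnclosingCircle(Q))
q,_,_=cap("side");save("s5.png",q[80:380,180:580])
E
```

```text
t 24.2 tcp [550.2 -10.  104.8] yaw 106.5 w 58.5 g 43.6 F [ 0.4 -0.  -1.4] j [-0.26 -0.04 -0.29  1.31  0.    1.03]
turn 0.004  after turn: tx 3.137 ty 0.213 tz 0.848
scene ((483.5179138183594, 294.8164367675781), (118.38309478759766, 122.73941040039062), 68.7398681640625) ((483.8996276855469, 295.71051025390625), 63.25706481933594)
side ((482.31005859375, 297.7769470214844), (118.01876831054688, 118.95648193359375), 26.639354705810547) ((481.76385498046875, 297.36602783203125), 60.47528076171875)
```

View pics/s5.png

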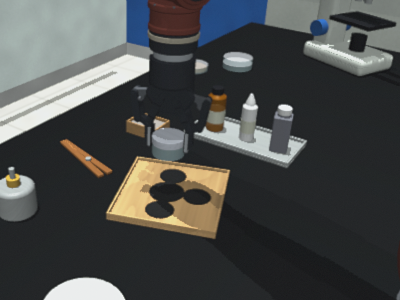

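The jar hangs level in the grip (crop 168,143), the four marks are empty and the bottles are still on the tray.

Request:
apply_moves(
  moves=[
    [0.48,0.036,0,0],
    [0.54,0.036,0,0],
    [0.54,0.036,0,0],
    [0.54,0.036,0,0],
    [0.54,0.036,0,0],
  ],
)

```text
time_s: 24.88
eef_pos: [489.0, 250.2, 100.0]
eef_rot: [-3.14, 0.0, 1.859]
wrist_force: [0.8, -0.0, -2.1]
width: 58.6
grip_force: 43.5
```

Request:
apply_moves(
  moves=[
    [0.5,0.036,0,0],
    [0,0,0,0],
    [0,0,0,0],
    [0,0,0,0],
    [0,0,0,0],
  ],
)

```text
time_s: 25.5
eef_pos: [480.0, 296.8, 101.2]
eef_rot: [-3.142, 0.0, 1.858]
wrist_force: [-0.0, 0.6, -2.2]
width: 58.9
grip_force: 43.6
```

```bash
python3 go.py 482.5 297 20 106.4
python3 - <<'E'
from h import *
p,d,c=cap("wrist");P=cloud(d,c)
t=(p.min(2)>140)&(P[...,2]<15)&(np.hypot(P[...,0]-482,P[...,1]-297)<85)
cn=np.concatenate(cv2.findContours(t.astype(np.uint8),0,1)[0])[:,0]
Q=np.array([px(u,v,6,c)[:2] for u,v in cn]);r=np.hypot(*(Q-[482.5,297]).T)
from scipy.optimize import least_squares
Q=Q[np.abs(r-60)<6];f=least_squares(lambda q:np.hypot(*(Q-q).T)-60,[482.5,297],loss='soft_l1');print("tile",f.x,len(Q),np.abs(f.fun).mean())
m=(P[...,2]>90)&(P[...,2]<140)&(np.hypot(P[...,0]-482,P[...,1]-297)<34)
J=P[m].astype(np.float32);print("lid",len(J),cv2.minEnclosingCircle(J[:,:2].copy()),np.median(J,0))
save("w6.png",p)
E
```

```text
t 25.5 tcp [480.  296.8 101.2] yaw 106.4 w 58.9 g 43.6 F [-0.   0.6 -2.2] j [ 0.32  0.02 -0.24  1.31 -0.    1.61]
turn 0.001  after turn: tx -0.005 ty 0.025 tz 0.812
tile [483.24882367 294.34920966] 353 0.7486397951814219
lid 22958 ((481.9303283691406, 297.1993713378906), 33.93431091308594) [478.92407 302.23053 122.53897]
```

View pics/w6.png

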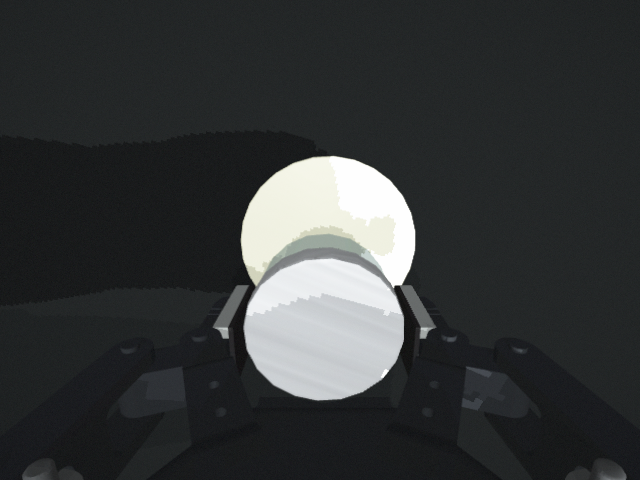

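The tile's visible rim spans columns 241-415 with its top at row 155. The lid spans 245-404 and rows 258-400, so the tile lies a few mm to the right of the jar.

```bash
python3 - <<'E'
from h import *
c=cam("wrist")
for z in(121,122.5,124):
  print([px(u,v,z,c)[:2].round(1) for u,v in((245,327),(404,327),(324,258),(324,400))])
E
```

```text
[array([451.4, 290.4]), array([507.6, 306.9]), array([471.8, 324.4]), array([488.5, 267.3])]
[array([451.5, 291.3]), array([507. , 307.6]), array([471.6, 324.9]), array([488.1, 268.6])]
[array([451.6, 292.3]), array([506.4, 308.3]), array([471.5, 325.4]), array([487.8, 269.8])]
```

Request:
apply_moves(
  moves=[
    [-0.02,0.026,0.1,0],
    [0,0,0.3,0],
    [0,0,0.3,0],
    [0,0,0.09,0],
    [0,0,0,0],
  ],
)

```text
time_s: 26.18
eef_pos: [482.6, 296.3, 22.3]
eef_rot: [-3.141, 0.0, 1.859]
wrist_force: [-0.2, -0.1, -1.4]
width: 58.8
grip_force: 43.9
```

Request:
apply_moves(
  moves=[
    [0,0,0.01,0],
    [0,0,0,0],
    [0,0,0.01,0],
    [0,0,0,0],
    [0,0,0,0],
  ],
)

```text
time_s: 26.8
eef_pos: [483.0, 296.6, 20.9]
eef_rot: [3.141, 0.0, 1.859]
wrist_force: [-1.2, -1.5, 5.1]
width: 58.8
grip_force: 44.6
```

Request:
apply_moves(
  moves=[
    [0,0,0,0],
    [0,0,0,0],
    [0,0,0,0],
    [0,0,0,0],
    [0,0,0,0],
  ],
  jaw=0,
)

```text
time_s: 27.42
eef_pos: [482.6, 296.5, 20.3]
eef_rot: [3.142, 0.0, 1.859]
wrist_force: [-0.0, -0.0, -0.2]
width: 85.7
grip_force: 0.0
```

Request:
apply_moves(
  moves=[
    [0,0,-0.1,0],
    [0,0,-0.3,0],
    [0,0,-0.5,0],
    [0,0,-0.5,0],
    [0,0,-0.33,0],
  ],
)

```text
time_s: 28.05
eef_pos: [483.3, 296.8, 197.0]
eef_rot: [3.138, -0.0, 1.859]
wrist_force: [0.3, -0.1, -0.1]
width: 85.7
grip_force: 0.0
```

```bash
python3 go.py 448 -297.8 53.3 106.4
python3 - <<'E'
from h import *
p,d,c=cap("wrist")
P=cloud(d,c)
m=(P[...,2]>36)&(P[...,2]<48)&(np.hypot(P[...,0]-482,P[...,1]-297)<45)
J=P[m].astype(np.float32);print("lid",len(J),cv2.minEnclosingCircle(J[:,:2].copy()),np.median(J,0))
t=(p.min(2)>140)&(P[...,2]<15)&(np.hypot(P[...,0]-482,P[...,1]-297)<85)
cn=np.concatenate(cv2.findContours(t.astype(np.uint8),0,1)[0])[:,0]
Q=np.array([px(u,v,6,c)[:2] for u,v in cn])
from scipy.optimize import least_squares
r=np.hypot(*(Q-[483,295]).T);Q=Q[np.abs(r-60)<6];f=least_squares(lambda q:np.hypot(*(Q-q).T)-60,[482.5,297],loss='soft_l1');print("tile",f.x,len(Q),np.abs(f.fun).mean())
save("w7.png",p)
E
```

```text
t 28.05 tcp [483.3 296.8 197. ] yaw 106.5 w 85.7 g 0.0 F [ 0.3 -0.1 -0.1] j [ 0.32 -0.01 -0.09  1.48 -0.    1.6 ]
turn 0.004  after turn: tx -5.604 ty -2.017 tz 1.437
lid 3771 ((482.5851135253906, 296.5096435546875), 29.805875778198242) [482.1847   297.5952    42.364693]
tile [483.27636838 294.82554389] 354 0.3597715401622306
```

View pics/w7.png

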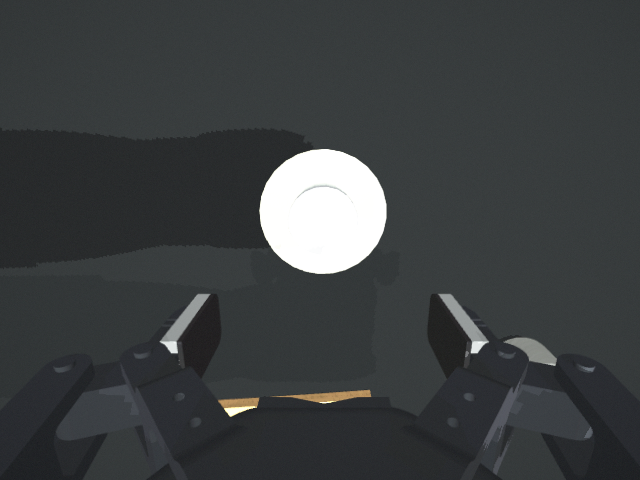

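The jar stands within about 2 mm of the tile's middle (tile centre at px 323,211, lid about 323,222). Now the square bottle goes back first.

Request:
apply_moves(
  moves=[
    [-0.56,-0.202,0,0],
    [-0.56,-0.202,0,0],
    [-0.56,-0.202,0,0],
    [-0.56,-0.202,0,0],
    [-0.56,-0.202,0,0],
  ],
  jaw=0.2,
)

```text
time_s: 28.72
eef_pos: [465.2, -2.4, 194.0]
eef_rot: [3.14, 0.001, 1.859]
wrist_force: [0.9, 0.1, 0.1]
width: 68.0
grip_force: 0.0
```

Request:
apply_moves(
  moves=[
    [-0.56,-0.202,0,0],
    [-0.56,-0.202,0,0],
    [-0.56,-0.202,0,0],
    [-0.56,-0.202,0,0],
    [-0.56,-0.202,0,0],
  ],
)

```text
time_s: 29.35
eef_pos: [447.9, -299.9, 194.0]
eef_rot: [3.141, 0.001, 1.859]
wrist_force: [1.2, 0.2, -0.0]
width: 68.4
grip_force: 0.0
```

Request:
apply_moves(
  moves=[
    [0,0,0,0],
    [0,0,0,0],
    [0,0,0,0],
    [0,0,0,0],
    [0,0,0,0],
  ],
)

```text
time_s: 29.98
eef_pos: [448.5, -297.2, 193.5]
eef_rot: [3.141, 0.0, 1.86]
wrist_force: [0.1, -0.1, 0.4]
width: 68.1
grip_force: 0.0
```

```bash
python3 go.py 448 -297.8 53.3 106.4
```

```text
t 29.98 tcp [ 448.5 -297.2  193.5] yaw 106.6 w 68.1 g 0.0 F [ 0.1 -0.1  0.4] j [-0.83 -0.09 -0.18  1.48  0.    0.45]
turn 0.006  after turn: tx -0.004 ty -0.006 tz 1.402
```

Request:
apply_moves(
  moves=[
    [0,0,0.4,0],
    [0,0,0.4,0],
    [0,0,0.4,0],
    [0,0,0.2,0],
    [0,0,0,0],
  ],
)

```text
time_s: 30.6
eef_pos: [447.4, -296.5, 51.8]
eef_rot: [-3.14, -0.003, 1.859]
wrist_force: [0.3, 0.5, 0.8]
width: 68.4
grip_force: 0.0
```

Request:
apply_moves(
  moves=[
    [0,0,0,0],
    [0,0,0,0],
    [0,0,0,0],
    [0,0,0,0],
    [0,0,0,0],
  ],
  jaw=1,
)

```text
time_s: 31.22
eef_pos: [449.0, -298.6, 54.9]
eef_rot: [3.14, 0.002, 1.859]
wrist_force: [-0.5, 0.7, 6.3]
width: 37.6
grip_force: 40.8
```

Request:
apply_moves(
  moves=[
    [0,0,-0.1,0],
    [0,0,-0.3,0],
    [0,0,-0.4,0],
    [0,0,-0.4,0],
    [0,0,-0.2,0],
  ],
)

```text
time_s: 31.85
eef_pos: [448.8, -298.4, 196.1]
eef_rot: [3.14, 0.003, 1.859]
wrist_force: [0.4, -0.0, -1.8]
width: 37.8
grip_force: 40.5
```

Request:
apply_moves(
  moves=[
    [0.42,0.24,0,0],
    [0.42,0.24,0,0],
    [0.42,0.24,0,0],
    [0.42,0.24,0,0],
    [0.42,0.24,0,0],
  ],
)

```text
time_s: 32.48
eef_pos: [503.4, -60.7, 192.8]
eef_rot: [-3.141, -0.0, 1.859]
wrist_force: [0.6, 0.1, -2.1]
width: 37.4
grip_force: 40.5
```

Request:
apply_moves(
  moves=[
    [0.48,0.27,0,0],
    [0.48,0.27,0,0],
    [0,0,0,0],
    [0,0,0,0],
    [0,0,0,0],
  ],
)

```text
time_s: 33.1
eef_pos: [527.9, 44.1, 193.1]
eef_rot: [-3.141, 0.0, 1.858]
wrist_force: [-0.9, 0.4, -1.2]
width: 37.5
grip_force: 40.8
```

```bash
python3 go.py 528.4 44.8 57.3 106.4
python3 - <<'E'
from h import *
p,d,c=cap("side");q,_,_=cap("wrist")
save("s8.png",np.hstack([p[80:380,180:580],cv2.resize(q,(400,300))]))
E
```

```text
t 33.1 tcp [527.9  44.1 193.1] yaw 106.4 w 37.5 g 40.8 F [-0.9  0.4 -1.2] j [-0.16 -0.11 -0.2   1.48 -0.    1.12]
turn 0.001  after turn: tx 0.006 ty 0.007 tz 1.358
```

View pics/s8.png

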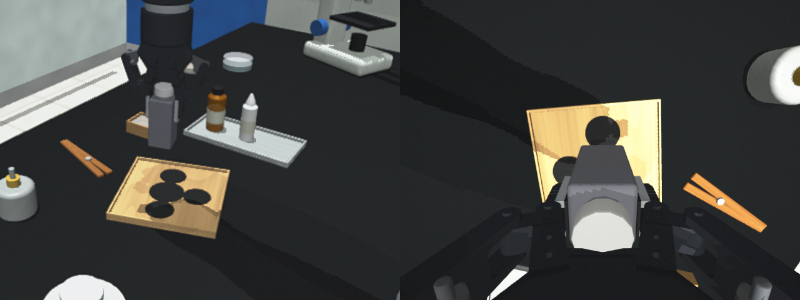

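The square bottle hangs upright over its mark, with the mark (602,130) ahead of it in the wrist half because of the tilted camera. Lowering it.

Request:
apply_moves(
  moves=[
    [0.006,0.005,0.4,0],
    [0,0,0.4,0],
    [0,0,0.35,0],
    [0,0,0.18,0],
    [0,0,0.02,0],
  ],
)

```text
time_s: 33.83
eef_pos: [528.3, 45.2, 58.3]
eef_rot: [-3.141, 0.0, 1.858]
wrist_force: [-0.1, -0.8, -1.8]
width: 37.7
grip_force: 40.9
```

Request:
apply_moves(
  moves=[
    [0,0,0.005,0],
    [0,0,0.005,0],
    [0,0,0,0],
    [0,0,0,0],
    [0,0,0,0],
  ],
)

```text
time_s: 34.45
eef_pos: [528.7, 45.6, 57.8]
eef_rot: [3.141, 0.001, 1.859]
wrist_force: [0.2, -0.6, 2.3]
width: 37.9
grip_force: 41.2
```

Request:
apply_moves(
  moves=[
    [0,0,0,0],
    [0,0,0,0],
    [0,0,0,0],
    [0,0,0,0],
    [0,0,0,0],
  ],
  jaw=0.2,
)

```text
time_s: 35.08
eef_pos: [528.3, 45.8, 57.3]
eef_rot: [3.142, 0.0, 1.859]
wrist_force: [0.1, -0.0, -0.5]
width: 68.8
grip_force: 0.0
```

Request:
apply_moves(
  moves=[
    [0,0,-0.2,0],
    [0,0,-0.3,0],
    [0,0,-0.4,0],
    [0,0,-0.36,0],
    [0,0,-0.1,0],
  ],
)

```text
time_s: 35.7
eef_pos: [529.5, 45.6, 195.9]
eef_rot: [3.138, 0.002, 1.859]
wrist_force: [0.2, 0.2, 1.3]
width: 68.3
grip_force: 0.0
```

Request:
apply_moves(
  moves=[
    [-0.548,-0.163,0,0],
    [-0.548,-0.163,0,0],
    [-0.548,-0.163,0,0],
    [-0.548,-0.163,0,0],
    [-0.548,-0.163,0,0],
  ],
)

```text
time_s: 36.33
eef_pos: [527.6, -241.8, 192.3]
eef_rot: [-3.141, -0.001, 1.859]
wrist_force: [0.8, -0.6, 0.6]
width: 68.1
grip_force: 0.0
```

Request:
apply_moves(
  moves=[
    [-0.548,-0.163,0,-0.35],
    [0,0,0,-0.35],
    [0,0,0,-0.35],
    [0,0,0,-0.35],
    [0,0,0,-0.35],
  ],
)

```text
time_s: 36.95
eef_pos: [527.7, -297.0, 192.0]
eef_rot: [3.141, -0.002, 2.781]
wrist_force: [-0.5, 0.1, 0.1]
width: 68.0
grip_force: 0.0
```

Request:
apply_moves(
  moves=[
    [0,0,0,-0.35],
    [0,0,0,-0.35],
    [0,0,0,-0.35],
    [0,0,0,-0.35],
    [0,0,0,0],
  ],
)

```text
time_s: 37.58
eef_pos: [527.8, -297.0, 192.3]
eef_rot: [3.14, -0.001, -2.776]
wrist_force: [-0.6, 0.2, -0.6]
width: 68.6
grip_force: 0.0
```

```bash
python3 go.py 527.2 -297.6 53.3 201.2
```

```text
t 37.58 tcp [ 527.8 -297.   192.3] yaw -159.0 w 68.6 g 0.0 F [-0.6  0.2 -0.6] j [-0.73  0.12  0.03  1.48  0.   -1.09]
turn -0.008  after turn: tx 0.008 ty -0.004 tz 1.390
```

Request:
apply_moves(
  moves=[
    [0.006,0,0.4,-0.008],
    [0,0,0.4,0],
    [0,0,0.4,0],
    [0,0,0.19,0],
    [0,0,0,0],
  ],
)

```text
time_s: 38.2
eef_pos: [526.8, -296.8, 53.1]
eef_rot: [3.139, -0.001, -2.772]
wrist_force: [-0.2, -0.1, 0.4]
width: 68.1
grip_force: 0.0
```

Request:
apply_moves(
  moves=[
    [0,0,0,0],
    [0,0,0,0],
    [0,0,0,0],
    [0,0,0,0],
    [0,0,0,0],
  ],
  jaw=1,
)

```text
time_s: 38.83
eef_pos: [528.5, -298.3, 56.2]
eef_rot: [-3.139, 0.001, -2.771]
wrist_force: [0.1, 0.3, 6.9]
width: 32.0
grip_force: 39.5
```

Request:
apply_moves(
  moves=[
    [0,0,-0.1,0],
    [0,0,-0.3,0],
    [0,0,-0.4,0],
    [0,0,-0.4,0],
    [0,0,-0.2,0],
  ],
)

```text
time_s: 39.45
eef_pos: [528.2, -298.0, 197.3]
eef_rot: [-3.139, 0.002, -2.771]
wrist_force: [0.3, 0.1, -2.4]
width: 31.7
grip_force: 39.9
```

Request:
apply_moves(
  moves=[
    [-0.135,0.45,0,0],
    [-0.135,0.55,0,0],
    [-0.135,0.55,0,0],
    [-0.135,0.55,0,0],
    [-0.135,0.52,0,0],
  ],
)

```text
time_s: 40.08
eef_pos: [494.6, -27.0, 193.8]
eef_rot: [3.141, -0.0, -2.771]
wrist_force: [1.0, -0.3, -0.8]
width: 31.5
grip_force: 40.1
```

Request:
apply_moves(
  moves=[
    [0,0,0,0],
    [0,0,0,0],
    [0,0,0,0],
    [0,0,0,0],
    [0,0,0,0],
  ],
)

```text
time_s: 40.7
eef_pos: [495.4, -29.4, 194.2]
eef_rot: [3.142, -0.0, -2.772]
wrist_force: [0.4, -0.4, -2.0]
width: 32.5
grip_force: 40.3
```

```bash
python3 go.py 496 -28.9 57.3 201.2
```

```text
t 40.7 tcp [495.4 -29.4 194.2] yaw -158.8 w 32.5 g 40.3 F [ 0.4 -0.4 -2. ] j [-0.32 -0.22 -0.3   1.49 -0.   -0.69]
turn 0.000  after turn: tx -0.007 ty 0.003 tz 1.369
```

Request:
apply_moves(
  moves=[
    [-0.005,0,0.4,0],
    [0,0,0.4,0],
    [0,0,0.35,0],
    [0,0,0.18,0],
    [0,0,0.02,0],
  ],
)

```text
time_s: 41.32
eef_pos: [496.0, -28.7, 59.3]
eef_rot: [3.141, 0.0, -2.771]
wrist_force: [-0.2, -0.3, -1.2]
width: 31.7
grip_force: 41.0
```

Request:
apply_moves(
  moves=[
    [0,0,0.005,0],
    [0,0,0.005,0],
    [0,0,0.003,0],
    [0,0,0,0],
    [0,0,0,0],
  ],
)

```text
time_s: 41.95
eef_pos: [496.4, -28.9, 59.0]
eef_rot: [-3.141, 0.001, -2.77]
wrist_force: [-1.0, 0.0, 6.0]
width: 31.8
grip_force: 41.7
```

Request:
apply_moves(
  moves=[
    [0,0,0,0],
    [0,0,0,0],
    [0,0,0,0],
    [0,0,0,0],
    [0,0,0,0],
  ],
  jaw=0.2,
)

```text
time_s: 42.58
eef_pos: [495.9, -28.7, 58.0]
eef_rot: [-3.142, 0.0, -2.771]
wrist_force: [-0.6, 0.1, 1.0]
width: 68.3
grip_force: 0.0
```

Request:
apply_moves(
  moves=[
    [0,0,-0.2,0],
    [0,0,-0.3,0],
    [0,0,-0.4,0],
    [0,0,-0.36,0],
    [0,0,-0.1,0],
  ],
)

```text
time_s: 43.2
eef_pos: [496.9, -29.0, 196.5]
eef_rot: [-3.139, 0.003, -2.77]
wrist_force: [0.5, -0.2, -0.8]
width: 68.3
grip_force: 0.0
```

Request:
apply_moves(
  moves=[
    [-0.014,-0.582,0,0],
    [-0.014,-0.582,0,0],
    [-0.014,-0.582,0,0],
    [-0.014,-0.582,0,0],
    [-0.014,-0.582,0,0],
  ],
)

```text
time_s: 43.82
eef_pos: [608.2, -299.0, 192.7]
eef_rot: [3.141, -0.0, -2.771]
wrist_force: [0.5, 0.4, 1.3]
width: 68.3
grip_force: 0.0
```

Request:
apply_moves(
  moves=[
    [0,0,0,0.333],
    [0,0,0,0.333],
    [0,0,0,0.333],
    [0,0,0,0.333],
    [0,0,0,0.333],
  ],
)

```text
time_s: 44.45
eef_pos: [607.6, -297.1, 192.6]
eef_rot: [3.141, -0.002, 2.635]
wrist_force: [-1.0, 0.1, -1.0]
width: 68.6
grip_force: 0.0
```

Request:
apply_moves(
  moves=[
    [0,0,0,0.333],
    [0,0,0,0.333],
    [0,0,0,0.333],
    [0,0,0,0.333],
    [0,0,0,0],
  ],
)

```text
time_s: 45.08
eef_pos: [607.6, -297.1, 192.8]
eef_rot: [-3.141, -0.001, 1.945]
wrist_force: [-0.1, -0.1, -1.0]
width: 68.5
grip_force: 0.0
```

```bash
python3 go.py 608.1 -297.7 53.3 111.2
```

```text
t 45.08 tcp [ 607.6 -297.1  192.8] yaw 111.4 w 68.5 g 0.0 F [-0.1 -0.1 -1. ] j [-0.65  0.34  0.28  1.51  0.    0.55]
turn 0.007  after turn: tx -0.008 ty 0.002 tz 1.395
```

Request:
apply_moves(
  moves=[
    [-0.006,0,0.4,0.007],
    [0,0,0.4,0],
    [0,0,0.4,0],
    [0,0,0.195,0],
    [0,0,0,0],
  ],
)

```text
time_s: 45.7
eef_pos: [607.3, -297.2, 53.1]
eef_rot: [-3.14, -0.002, 1.942]
wrist_force: [-0.3, 0.1, 1.1]
width: 68.2
grip_force: 0.0
```

Request:
apply_moves(
  moves=[
    [0,0,0,0],
    [0,0,0,0],
    [0,0,0,0],
    [0,0,0,0],
    [0,0,0,0],
  ],
  jaw=1,
)

```text
time_s: 46.32
eef_pos: [609.2, -298.7, 56.8]
eef_rot: [3.14, 0.003, 1.94]
wrist_force: [-1.8, 0.6, 6.4]
width: 41.4
grip_force: 40.5
```

Request:
apply_moves(
  moves=[
    [0,0,-0.1,0],
    [0,0,-0.3,0],
    [0,0,-0.4,0],
    [0,0,-0.4,0],
    [0,0,-0.2,0],
  ],
)

```text
time_s: 46.95
eef_pos: [608.9, -298.4, 197.8]
eef_rot: [3.14, 0.003, 1.94]
wrist_force: [0.1, -0.2, -1.4]
width: 41.2
grip_force: 40.8
```

Request:
apply_moves(
  moves=[
    [0.4,0.1,0,0],
    [0.5,0.1,0,0],
    [0.5,0.1,0,0],
    [0.5,0.1,0,0],
    [0.46,0.1,0,0],
  ],
)

```text
time_s: 47.58
eef_pos: [568.9, -57.9, 194.0]
eef_rot: [-3.141, -0.001, 1.94]
wrist_force: [0.7, -0.1, -2.0]
width: 41.1
grip_force: 40.8
```

Request:
apply_moves(
  moves=[
    [0,0,0,0],
    [0,0,0,0],
    [0,0,0,0],
    [0,0,0,0],
    [0,0,0,0],
  ],
)

```text
time_s: 48.2
eef_pos: [569.7, -60.3, 194.4]
eef_rot: [-3.141, -0.0, 1.939]
wrist_force: [0.6, 0.5, -1.3]
width: 40.9
grip_force: 40.8
```

```bash
python3 go.py 569.6 -59.6 57.3 111.2
```

```text
t 48.2 tcp [569.7 -60.3 194.4] yaw 111.1 w 40.9 g 40.8 F [ 0.6  0.5 -1.3] j [-0.33  0.02 -0.07  1.48  0.    0.87]
turn -0.004  after turn: tx 0.007 ty 0.002 tz 1.371
```

Request:
apply_moves(
  moves=[
    [0,0,0.4,0],
    [0,0,0.4,0],
    [0,0,0.35,0],
    [0,0,0.18,0],
    [0,0,0.02,0],
  ],
)

```text
time_s: 48.82
eef_pos: [569.7, -60.0, 59.6]
eef_rot: [-3.141, 0.0, 1.939]
wrist_force: [-0.1, -0.5, -1.2]
width: 40.9
grip_force: 40.7
```

Request:
apply_moves(
  moves=[
    [0,0,0.005,0],
    [0,0,0.005,0],
    [0,0,0.002,0],
    [0,0,0,0],
    [0,0,0,0],
  ],
)

```text
time_s: 49.45
eef_pos: [570.2, -59.9, 59.3]
eef_rot: [3.141, 0.001, 1.94]
wrist_force: [-1.4, -0.1, 6.3]
width: 41.2
grip_force: 41.4
```

Contact made. Release, retreat up and look.

Request:
apply_moves(
  moves=[
    [0,0,0,0],
    [0,0,0,0],
    [0,0,0,0],
    [0,0,0,0],
    [0,0,0,0],
  ],
  jaw=0.2,
)

```text
time_s: 50.08
eef_pos: [569.7, -59.7, 58.3]
eef_rot: [3.142, 0.0, 1.94]
wrist_force: [-1.7, 0.1, -0.6]
width: 68.8
grip_force: 0.0
```

Request:
apply_moves(
  moves=[
    [0,0,-0.2,0],
    [0,0,-0.3,0],
    [0,0,-0.4,0],
    [0,0,-0.5,0],
    [0,0,-0.4,0],
  ],
)

```text
time_s: 50.7
eef_pos: [569.9, -59.8, 242.2]
eef_rot: [3.139, 0.002, 1.94]
wrist_force: [0.2, -0.4, 0.2]
width: 68.1
grip_force: 0.0
```

Request:
apply_moves(
  moves=[
    [0.2,0,0,0],
    [0.2,0,0,0],
    [0,0,0,0],
    [0,0,0,0],
    [0,0,0,0],
  ],
)

```text
time_s: 51.32
eef_pos: [555.1, -22.6, 237.8]
eef_rot: [-3.141, -0.0, 1.94]
wrist_force: [-0.9, -0.9, 0.1]
width: 68.2
grip_force: 0.0
```

```bash
python3 - <<'E'
from h import *
p,d,c=cap("wrist");q,_,_=cap("side");P=cloud(d,c)
m=np.hypot(P[...,0]-539,P[...,1]+12)<120
mm=(m&(P[...,2]>82)&(P[...,2]<130)).astype(np.uint8);k,l,st,_=cv2.connectedComponentsWithStats(mm)
for i in range(1,k):
    if st[i,4]>100: Q=P[l==i];print(Q[Q[:,2]>Q[:,2].max()-4].mean(0).round(1))
save("end.png",np.hstack([cv2.resize(p,(400,300)),q[80:380,180:580]]))
E
```

```text
[528.   46.7 108.4]
[493.8 -29.5 116. ]
[568.6 -58.1 112.3]
```

View pics/end.png

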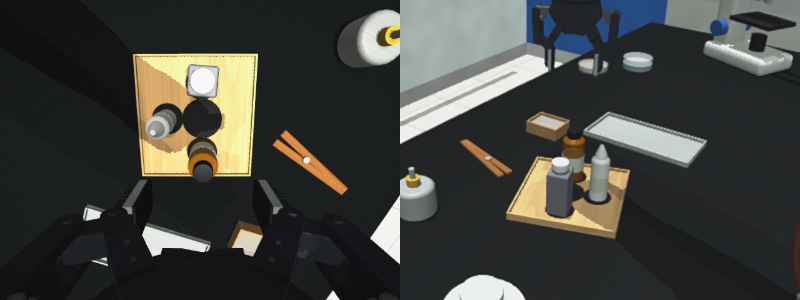

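All three bottles stand upright on their original marks, each within about 3 mm. The jar is on the tile, and the bystanders and tray are as they should be.

```bash
python3 -c "
from bench import env;print(env.finish_job())"
```

```text
the job is handed in; nothing more can be done
None
```

The job is handed in at about 51 s: the jar stands on the tile within about 2 mm of its middle, and all three bottles are back upright on their original marks, each within about 4 mm of the middle.

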